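Start a run-time test of a bicycle front light

TASK

Start the run-time test of the bicycle front light: switch on the light meter by pressing down the raised end of its rocker, then press the button on top of the front light all the way in, then press the tall round start plunger of the timer all the way in. Press things where they stand without lifting, tipping or shoving them about, leave the timer's square reset key alone, and do not disturb the jar, the stem cap or the screwdriver.

Things in the scene. Friction and masses are not known exactly. Their poses are not given: they have to be found in the camera images.
- meter: Light meter, fixed to the work surface: flat grey plastic box 130 (x) x 80 (y) x 30 mm high, origin at the centre of its underside, z up. A white sensor dome (radius 17, top 48 mm above the surface) stands on its -x half, 38 mm from the origin; the rocker lies on its +x half, 36 mm wide (y), its pivot 25 mm to +x of the origin and 42 mm above the surface, parallel to y.
- rocker (a joint): Tilt of the light meter's white rocker plate (56 long x 36 wide x 8 mm thick, pivot through its middle) in rad: about 0 (up to 0.06) = off, its +x end (away from the dome) is raised; 0.4 = on, that end fully down. It resists with about 2 N at the end (3 to 4 N nearer the pivot), no spring: it stays where it is left.
- rocker_end (a point): Point on the upper face of the rocker, 24 mm from its pivot (4 mm short of the edge) towards the raised (+x) end, 51 mm above the surface when off and about 9 mm lower when on: press straight down here. It moves with the rocker.
- light: Bicycle front light, loose, 160 g: black plastic case 96 (x) x 46 (y) mm, top face 48 mm above the surface, standing on a flat rubber foot 70 x 56 x 10 mm; round lens tube on its -x end (front 57 mm from the origin). Origin at the centre of the underside of the foot, z up.
- light_key (a joint): Travel of the round aluminium button (diameter 26 mm) on top of the front light, m: 0 = out, standing 9 mm above the case, 0.006 = fully in. It moves straight down, resists with about 2.5 N and latches: it stays in.
- light_key_top (a point): Centre of the top face of the front light's button, straight above the light's origin, 57 mm above the surface when out.
- timer: Bench timer, loose, 300 g: white plastic box 74 (x) x 124 (y) x 44 mm high, dark display on its -x side, two aluminium keys on top. Origin at the centre of its underside, z up.
- start_key (a joint): Travel of the timer's start plunger, the taller, round key (diameter 30 mm) 34 mm to +y of the timer's origin, m: 0 = out, standing 14 mm above the case, 0.007 = fully in. It moves straight down, resists with about 2.5 N and latches: it stays in.
- start_key_top (a point): Centre of the top face of the round start plunger, 58 mm above the surface when out.
- reset_key (a joint): Travel of the timer's reset key, the lower, square key (20 x 20 mm) 34 mm to -y of the timer's origin, m: 0 = out, 0.005 = in; it springs back (about 2 N). It is to be left alone.
- reset_key_top (a point): Centre of the top face of the square reset key, 52 mm above the surface.
- jar: Open glass jar with four steel bolts in it, loose, 64 mm diameter, 72 mm high; origin at the centre of its underside. Leave alone.
- stem_cap: Aluminium stem cap, loose disc 32 mm in diameter, 10 mm high; origin at the centre of its underside. Leave alone.
- screwdriver: Screwdriver with a red handle, loose, lying flat, 190 mm long along its x axis, handle to -x, under 35 mm high. Leave alone.
Not all that is in view belongs to the job. What is meant by the timer is not pink, and is the larger of those in its own colour. What is shaped like the light but orange is not meant.

How it is judged:
On the way, in this order (a step that is already met when the one before it is completed fails the run):
1. the light meter's rocker is on (value of joint rocker above 0.34 rad), for 0.2 s.
2. the front light's button is in (value of joint light_key above 0.0048 m), for 0.2 s.
3. the timer's start plunger is in (value of joint start_key above 0.0056 m), for 0.2 s.
At the end, for the whole second after the job is handed in: Rocker on (over 0.34 rad), light button in (over 4.8 of 6 mm), start plunger in (over 5.6 of 7 mm), reset key out; light and timer upright (within 0.1 rad), at rest and within 25 mm of where they stood; jar, stem cap and screwdriver within 15 mm of where they lay (value of joint rocker above 0.34 rad and value of joint light_key above 0.0048 m and value of joint start_key above 0.0056 m and value of joint reset_key below 0.001 m and distance of each of light, timer from where it was at the start of the episode below 0.025 m and angle between each of light, timer's own z axis and vertical below 0.1 rad and linear speed of each of light, timer below 0.02 m/s and distance of each of jar, stem_cap, screwdriver from where it was at the start of the episode below 0.015 m); the robot touches nothing.
It fails at once if the light's button is pressed before the meter is on (value of joint light_key above 0.003 m and value of joint rocker below 0.3 rad).
It fails at once if the start plunger is pressed before the light is on (value of joint start_key above 0.0035 m and value of joint light_key below 0.0042 m).
It fails at once if the timer's reset key is pressed (value of joint reset_key above 0.0025 m).
It fails at once if the light or the timer is lifted, tipped, or shoved more than 25 mm (height (world z) of any of light, timer above 0.012 m or distance of any of light, timer from where it was at the start of the episode above 0.025 m or angle between any of light, timer's own z axis and vertical above 0.25 rad).
It fails at once if the jar, the stem cap or the screwdriver is disturbed (moved more than 15 mm) (distance of any of jar, stem_cap, screwdriver from where it was at the start of the episode above 0.015 m).
It also fails if it takes over 51 s, if anything falls off the work surface, if the arm or the gripper's body presses on something with over 40 N, if the wrist force passes 120 N, or if a joint passes its speed limit or range.

ROBOT

A 7-joint arm with a two-finger parallel gripper is mounted at the origin on the work surface. World frame = base frame: x ahead of the robot, y to its left, z up, the work surface at z = 0. Lengths are in m, angles in rad, forces in N, time in s.
With the tool pointing down it reaches from about 0.4 to 0.875 m from the base axis. Payload 19.3 kg.
Tool frame: the origin (TCP) lies at the very end of the fingers, on their centre line; the grasp point (between the pads) lies 19 mm behind it; z points along the fingers, y is the line along which they close (so a half turn about z gives the same grasp; the last joint's range is limited). The gripper opens to 85 mm and grips with 20 to 120 N. Pads are 22 mm wide; open, the fingers measure 114 mm over their backs; the gripper's body (76 mm by 85 mm) begins 54 mm behind the grasp point. The pads swing forward as they close: fully open they stand 13 mm farther back than shut.
Start: joints at [-1.371, 0.521, -0.036, 1.599, 0.021, 1.021, -0.113], TCP at [0.167, 0.602, 0.231] pointing down, gripper open.
Joint ranges: [-2.91, 2.91], [-0.3, 2.13], [-1.5, 1.42], [0.17, 2.43], [-1.26, 4.41], [0.16, 1.93], [-2.52, 2.52]. Speed limits (rad/s): [1.89, 1.89, 2.39, 2.39, 3.01, 3.01, 3.01].

INTERFACE

Orientations are given as [roll, pitch, yaw] about the fixed x, y, z axes, in that order (R = Rz(yaw) Ry(pitch) Rx(roll)).
In Python, from workcell import monitor, optics, job_done gives the robot as it stands.
- The arm moves only by the shell command python3 -m handwheel 'ROWS' [FORCE]. ROWS is JSON, a list of rows, each an object of numbers: "dx", "dy", "dz": the shift along the tool's x, y, z in cm; "wx", "wy", "wz": the turn, a rotation vector about the tool's x, y, z in rad; "claw": the opening in per cent of the stroke, from 0 (shut) to 100 (fully open). A call has 1 to 8 rows; each row shifts and turns the commanded pose from where the row before left it, along the tool's axes as they then stand; what a row does not reach is not made up. A row lasts 1/8 s, in which the tool goes at most 62.5 mm and 10.7 degrees, less where a joint would pass 70% of its speed; a pose out of reach is approached as far as the arm can. A call with a gripper value outside its range is refused whole. The fingers move at their own pace and stop on an object; FORCE is the grip in N (left out, the last holds). Time passes only in rows, so rows that do not move let the fingers close. It gives the time, the measured TCP pose, the force, the opening and the grip force at its end, in the units of the state.
- monitor.observe(): the state, without advancing time (a new reading comes with each control period).
- optics.grab_frame(name): name is "side" or "top" or "wrist"; returns a dict with "frame" (400x640x3 uint8, blue, green, red), "fovy" (degrees; the focal length in pixels is half the picture's height over the tangent of half this angle, whatever the lens; pixels are square), "cx", "cy" (the principal point, pixels), "R" (3x3) and "t" (3): a world point X has camera coordinates R X + t. Camera axes: x right, y down, z forward; pixel columns grow to the right and rows downward; lengths in m; the calibration is good to about 2 mm. A picture is of the moment at which its call begins. There is no depth.
- job_done(): hands the job in; it is judged then, once.
Trained networks look in the newest picture that a camera, given by its name, has taken for a name from the list of things; names that differ only in an ending like _2 or _b are one class to them, and where a whole thing is asked for, a point or a joint stands for the part that bears it (a point fixed in the world has none). Each returns a list of dicts, best first, with "p" (0 to 1); they miss things now and then, are a little off and sometimes report something else, mostly with a low value. They report only what shows in the picture. A call takes as long as a camera call. They do not tell look-alikes from the thing itself.
- optics.masks_of(name, camera): "region" (400x640 bool, what is visible of it) and "rect" ([left, top, width, height] in pixels, round what is visible of it).
The state is a dict: "clock": time; "qpos": joint angles; "qd": joint speeds; "joint_efforts": joint torques, N m; "position": TCP position; "tool_rot": TCP orientation; "force": force on the tool from outside, world axes, zero at the start; "moment": the same for the moment, N m; "grip_width": finger opening in m; "finger_force": force on a finger pad.
Only numpy, scipy, OpenCV 4.12 (cv2) and the standard library are available. Lean on these libraries where they do the work, as an engineer would, in place of code of your own. Each camera call takes 0.05 s, during which the arm holds its last target. There are 200 camera calls.

## Working session

There is one attempt and no reset: what is moved stays moved. The work goes in short steps, Python scripts to look and compute and a shell command to move; the robot and the scene stay as the last step left them, time stands still between calls to the robot, and variables do not carry over. Pictures are saved under pics/ and viewed, at most 10 in all, crops included, and the job is handed in when it is done.

```bash
mkdir -p pics
python3 - <<'E'
from workcell import monitor, optics
import cv2,numpy as np
s=monitor.observe(); print({k:np.round(s[k],3) for k in s})
for c in ("top","side"):
    f=optics.grab_frame(c); cv2.imwrite(f"pics/{c}1.png",f["frame"])
    print(c,f["fovy"],f["cx"],f["cy"],np.round(f["R"],3).tolist(),np.round(f["t"],3))
    for n in ("meter","rocker_end","light","light_key_top","timer","start_key_top","reset_key_top","jar","stem_cap","screwdriver"):
        print(n,[(round(float(d["p"]),2),np.round(d["rect"]).tolist()) for d in optics.masks_of(n,c)])
E
```

```text
{'clock': np.float64(0.0), 'qpos': array([-1.371,  0.522, -0.036,  1.6  ,  0.021,  1.021, -0.113]), 'qd': array([-0.   , -0.001,  0.001,  0.001, -0.   , -0.   ,  0.001]), 'joint_efforts': array([ 0.0000e+00, -9.2712e+01,  1.9800e+00, -3.6991e+01,  1.8000e-02,
        8.0000e-03,  0.0000e+00]), 'position': array([0.167, 0.602, 0.231]), 'tool_rot': array([-3.14 ,  0.   ,  2.872]), 'force': array([-0.49 , -0.321, -0.376]), 'moment': array([ 0.049, -0.008, -0.007]), 'finger_force': np.float64(0.0), 'grip_width': np.float64(0.085)}
top 44.14376866360073 328.81892638710303 199.26504090502047 [[0.049, -0.999, 0.004], [-0.978, -0.049, -0.202], [0.202, 0.006, -0.979]] [-0.068  0.541  1.068]
meter [(0.78, [189.0, 190.0, 57.0, 68.0]), (0.39, [268.0, 204.0, 60.0, 59.0])]
rocker_end [(0.93, [210.0, 202.0, 22.0, 29.0])]
light [(0.92, [455.0, 136.0, 32.0, 43.0]), (0.77, [395.0, 201.0, 35.0, 48.0]), (0.74, [446.0, 249.0, 48.0, 43.0])]
light_key_top [(0.68, [411.0, 219.0, 12.0, 11.0]), (0.59, [466.0, 263.0, 10.0, 14.0]), (0.49, [279.0, 217.0, 14.0, 10.0])]
timer [(0.96, [265.0, 205.0, 67.0, 58.0]), (
[... 791 characters left out ...]
, 79.0, 54.0]), (0.69, [408.0, 353.0, 86.0, 46.0]), (0.25, [359.0, 162.0, 60.0, 7.0])]
light_key_top [(0.89, [250.0, 367.0, 18.0, 23.0]), (0.67, [318.0, 292.0, 15.0, 15.0])]
timer [(0.9, [340.0, 181.0, 37.0, 28.0]), (0.78, [269.0, 186.0, 57.0, 55.0]), (0.73, [201.0, 237.0, 63.0, 71.0])]
start_key_top [(0.71, [297.0, 192.0, 17.0, 8.0]), (0.65, [213.0, 239.0, 16.0, 14.0]), (0.41, [365.0, 184.0, 6.0, 4.0])]
reset_key_top [(0.56, [283.0, 209.0, 10.0, 12.0]), (0.43, [234.0, 263.0, 7.0, 14.0])]
jar [(0.91, [407.0, 253.0, 44.0, 59.0]), (0.67, [268.0, 157.0, 56.0, 28.0])]
stem_cap [(0.72, [385.0, 220.0, 14.0, 14.0]), (0.43, [284.0, 207.0, 11.0, 13.0])]
screwdriver [(0.86, [348.0, 164.0, 72.0, 8.0])]
```

View pics/top1.png

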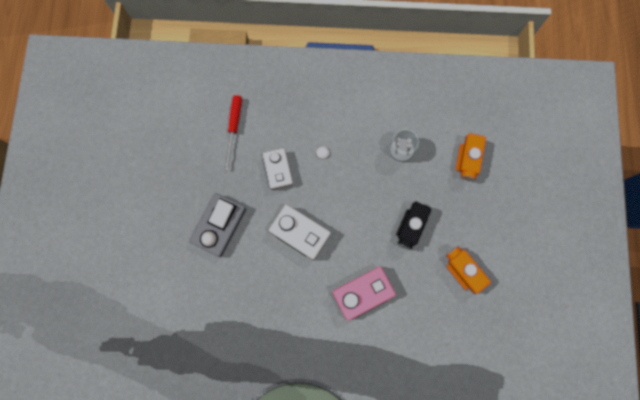

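View pics/side1.png

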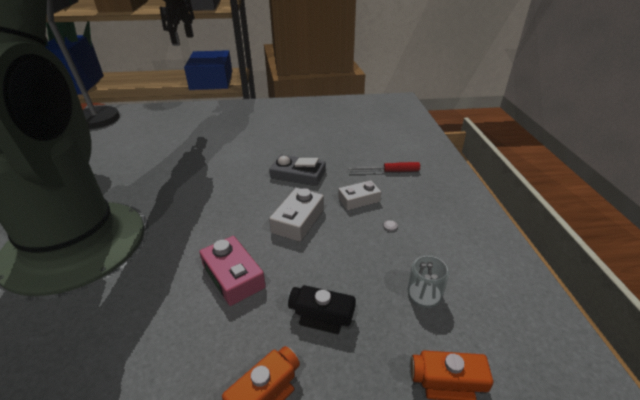

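The top view shows the meter at (218,225), with its dome at (208,239) and its rocker at (222,213). The large white timer is at (300,232), with the round plunger at (287,223) and the reset key at (312,239). The black light is at (413,225), with its button at (416,224). The pink and small white timers and the two orange lights are decoys. In the side view the matching points are rocker (306,162), plunger (304,196) and button (322,298).

```bash
cat > h.py <<'E'
from workcell import monitor, optics
import cv2,numpy as np
from scipy.spatial.transform import Rotation as Ro
def K(f):
    F=200/np.tan(np.radians(f["fovy"]/2)); return F
def ray(f,u,v):
    R=np.array(f["R"]);t=np.array(f["t"]);F=K(f)
    d=R.T@np.array([(u-f["cx"])/F,(v-f["cy"])/F,1]); return -R.T@t,d
def at(f,u,v,z):
    o,d=ray(f,u,v); return o+d*(z-o[2])/d[2]
def proj(f,X):
    c=np.array(f["R"])@X+np.array(f["t"]); return c[:2]/c[2]*K(f)+[f["cx"],f["cy"]]
def totool(X):
    s=monitor.observe(); R=Ro.from_euler("xyz",s["tool_rot"]).as_matrix()
    return np.round(100*R.T@(np.array(X)-s["position"]),2)
E
python3 - <<'E'
from h import *
T=optics.grab_frame("top");S=optics.grab_frame("side")
for n,a,b,z in (("light",(416.5,224),(323,298),.057),("start",(287,223),(304.5,196),.058),("rockmid",(222,213.5),(306.5,162),.046),("dome",(208,239),(284,160),.040),("reset",(312,239),(290,214),.052)):
    p=at(T,*a,z);q=at(S,*b,z);print(n,p.round(3),q.round(3),"tool cm",totool(p))
E
```

```text
light [ 0.497 -0.241  0.057] [ 0.499 -0.244  0.057] tool cm [-54.3  -72.48  17.43]
start [0.484 0.05  0.058] [0.487 0.037 0.058] tool cm [-45.34 -44.75  17.33]
rockmid [0.501 0.201 0.046] [0.501 0.199 0.046] tool cm [-42.9  -29.8   18.53]
dome [0.441 0.228 0.04 ] [0.444 0.226 0.04 ] tool cm [-36.46 -28.72  19.13]
reset [ 0.452 -0.008  0.052] [ 0.453 -0.015  0.052] tool cm [-43.75 -51.2   17.93]
```

```bash
python3 -m handwheel '[{"dx":-5,"dy":-3.4,"claw":0},{"dx":-5,"dy":-3.4},{"dx":-5,"dy":-3.4},{"dx":-5,"dy":-3.4},{"dx":-5,"dy":-3.4},{"dx":-5,"dy":-3.4},{"dx":-5,"dy":-3.4},{"dx":-5,"dy":-3.4}]'
python3 - <<'E'
from h import *
print(totool([.523,.191,.051]))
f=optics.grab_frame("wrist");cv2.imwrite("pics/w1.png",f["frame"])
print(proj(f,np.array([.523,.191,.051])),proj(f,np.array([.501,.201,.046])))
for d in optics.masks_of("rocker","wrist"): print(d["p"],d["rect"])
E
```

```text
[-45.32 -30.15  18.03]
[121.59496172 472.54319904] [123.43700375 457.2277611 ]schema error: expected keys dx, dy, dz, wx, wy, wz, claw
```

View pics/w1.png

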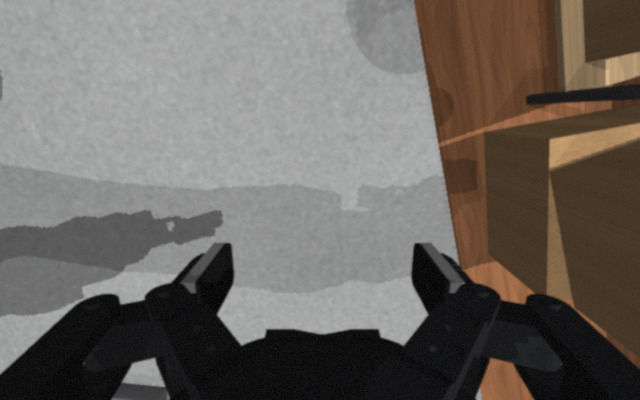

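The rows were refused because each one needs all seven keys. The picture only shows the open gripper over bare table, with the fingers at about (220,260) and (425,260). I'll resend the move with full rows.

```bash
python3 -m handwheel '[{"dx":-5,"dy":-3.4,"dz":0,"wx":0,"wy":0,"wz":0,"claw":0},{"dx":-5,"dy":-3.4,"dz":0,"wx":0,"wy":0,"wz":0,"claw":0},{"dx":-5,"dy":-3.4,"dz":0,"wx":0,"wy":0,"wz":0,"claw":0},{"dx":-5,"dy":-3.4,"dz":0,"wx":0,"wy":0,"wz":0,"claw":0},{"dx":-5,"dy":-3.4,"dz":0,"wx":0,"wy":0,"wz":0,"claw":0},{"dx":-5,"dy":-3.4,"dz":0,"wx":0,"wy":0,"wz":0,"claw":0},{"dx":-5,"dy":-3.4,"dz":0,"wx":0,"wy":0,"wz":0,"claw":0},{"dx":-5,"dy":-3.4,"dz":0,"wx":0,"wy":0,"wz":0,"claw":0}]'
python3 - <<'E'
from h import *
print(totool([.523,.191,.051]),monitor.observe()["qpos"].round(2))
E
```

```text
clock: 2.3
position: [0.4808, 0.232, 0.2315]
tool_rot: [3.141, 0.0, 2.872]
force: [1.1, 0.2, -0.2]
grip_width: 0.0001
finger_force: 0.0
[-5.16 -2.84 18.06] [-0.62  0.38  0.08  1.84 -0.04  0.92  0.78]
```

```bash
python3 -m handwheel '[{"dx":-5.2,"dy":-2.8,"dz":4,"wx":0,"wy":0,"wz":0,"claw":0},{"dx":0,"dy":0,"dz":4,"wx":0,"wy":0,"wz":0,"claw":0},{"dx":0,"dy":0,"dz":0,"wx":0,"wy":0,"wz":0,"claw":0}]'
python3 - <<'E'
from h import *
f=optics.grab_frame("wrist");cv2.imwrite("pics/w2.png",f["frame"])
E=np.array([.523,.191,.051]);M=np.array([.501,.201,.046])
print(proj(f,E),proj(f,M),totool(E))
for d in optics.masks_of("rocker","wrist"):
    print(d["p"],d["rect"]); r=cv2.minAreaRect(cv2.findNonZero(d["region"].astype(np.uint8)));print(r,at(f,*r[0],.046))
E
```

```text
clock: 2.68
position: [0.5158, 0.197, 0.1543]
tool_rot: [-3.139, -0.003, 2.871]
force: [-0.6, 0.0, 1.0]
grip_width: 0.0003
finger_force: 0.0
[318.06899149 204.85494232] [322.46369425 176.43946571] [-0.82 -0.48 10.52]
0.78 [301.8, 142.8, 51.0, 68.9]
((327.4461669921875, 175.4307861328125), (41.92374038696289, 65.24227142333984), 7.125016689300537) [0.50128862 0.20533748 0.046     ]
```

View pics/w2.png

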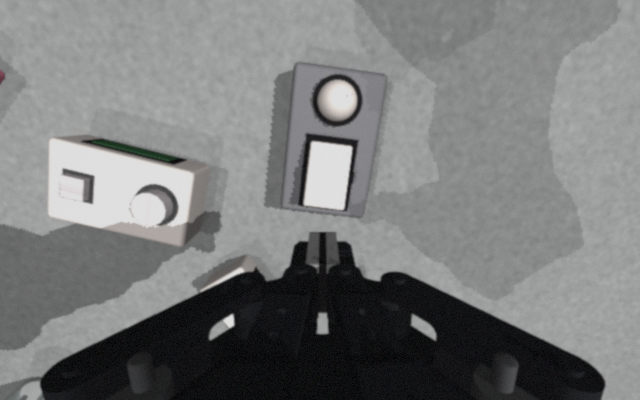

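The wrist view shows the meter with its rocker plate centred at (328,176), its raised end near (324,207) and the dome at (337,100). The timer is on the left with its plunger at (153,205). That agrees with the estimate to about 4 mm.

```bash
python3 -m handwheel '[{"dx":-0.5,"dy":0,"dz":4,"wx":0,"wy":0,"wz":0,"claw":0},{"dx":0,"dy":0,"dz":4,"wx":0,"wy":0,"wz":0,"claw":0},{"dx":0,"dy":0,"dz":0,"wx":0,"wy":0,"wz":0,"claw":0},{"dx":0,"dy":0,"dz":0,"wx":0,"wy":0,"wz":0,"claw":0}]'
python3 - <<'E'
from h import *
print(totool([.525,.1925,.051]))
E
```

```text
clock: 3.28
position: [0.5227, 0.1972, 0.0785]
tool_rot: [3.14, 0.002, 2.872]
force: [0.3, -0.4, 0.0]
grip_width: 0.0
finger_force: 0.0
[-0.34 -0.4   2.75]
```

```bash
python3 -m handwheel '[{"dx":-0.3,"dy":-0.4,"dz":1.5,"wx":0,"wy":0,"wz":0,"claw":0},{"dx":0,"dy":0,"dz":0.7,"wx":0,"wy":0,"wz":0,"claw":0},{"dx":0,"dy":0,"dz":0.6,"wx":0,"wy":0,"wz":0,"claw":0},{"dx":0,"dy":0,"dz":0.4,"wx":0,"wy":0,"wz":0,"claw":0},{"dx":0,"dy":0,"dz":0.4,"wx":0,"wy":0,"wz":0,"claw":0},{"dx":0,"dy":0,"dz":0,"wx":0,"wy":0,"wz":0,"claw":0}]'
```

```text
clock: 4.03
position: [0.5244, 0.1918, 0.0414]
tool_rot: [3.141, 0.001, 2.871]
force: [-2.9, -4.4, 26.2]
grip_width: -0.0003
finger_force: 12.9
```

The force rose to 26 N at z = 41 mm, so the rocker has reached its stop. I'll retreat, go up over to the plunger side, and check.

```bash
python3 -m handwheel '[{"dx":0,"dy":0,"dz":0,"wx":0,"wy":0,"wz":0,"claw":0},{"dx":0,"dy":0,"dz":-3,"wx":0,"wy":0,"wz":0,"claw":0},{"dx":0,"dy":0,"dz":-6,"wx":0,"wy":0,"wz":0,"claw":0},{"dx":0,"dy":-5,"dz":-2,"wx":0,"wy":0,"wz":0,"claw":0},{"dx":0,"dy":-5,"dz":0,"wx":0,"wy":0,"wz":0,"claw":0},{"dx":0,"dy":-5,"dz":0,"wx":0,"wy":0,"wz":0,"claw":0},{"dx":0,"dy":0,"dz":0,"wx":0,"wy":0,"wz":0,"claw":0}]'
python3 - <<'E'
from h import *
f=optics.grab_frame("wrist");S=optics.grab_frame("side")
a=f["frame"].copy(); c=cv2.resize(S["frame"][140:260,240:400],None,fx=2.5,fy=2.5,interpolation=2)
c=cv2.copyMakeBorder(c,0,100,0,0,cv2.BORDER_CONSTANT)[:400]
cv2.imwrite("pics/w3.png",cv2.resize(np.hstack([a,c]),(800,308)))
for n in ("start_key","rocker"):
  for d in optics.masks_of(n,"wrist"):
    x=cv2.moments(d["region"].astype(np.uint8));u=(x["m10"]/x["m00"],x["m01"]/x["m00"]);print(n,d["p"],d["rect"],u,at(f,*u,.058))
print(totool([.498,-.241,.057]))
E
```

```text
clock: 4.9
position: [0.4826, 0.0439, 0.1504]
tool_rot: [-3.141, -0.0, 2.867]
force: [0.2, 0.8, -0.5]
grip_width: -0.0001
finger_force: 0.0
start_key 0.98 [46.1, 24.0, 55.4, 40.4] (75.2, 43.45459183673469) [ 0.32382051 -0.09517807  0.058     ]
start_key 0.81 [317.1, 178.4, 32.7, 38.0] (333.70666666666665, 198.12571428571428) [0.48493835 0.05294221 0.058     ]
start_key 0.6 [240.2, 163.0, 28.3, 33.5] (254.62790697674419, 177.6387596899225) [ 0.45129791 -0.00366176  0.058     ]
start_key 0.24 [217.7, 122.5, 155.9, 117.6] (294.72461204470534, 180.83050574897484) [0.46250606 0.02653378 0.058     ]
rocker 0.93 [478.3, 129.7, 70.2, 70.3] (513.4380704041721, 163.125814863103) [0.49563193 0.19726759 0.058     ]
[ -9.04 -27.51   9.31]
```

View pics/w3.png

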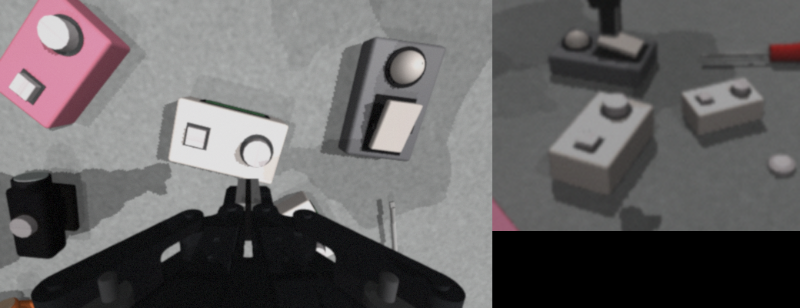

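The wrist view shows the rocker tilted the other way now, with its far end down in shadow. The plunger is at about (334,198) px, and the black light is at the left with its button at about (29,295) px. Next I'll go above the light.

```bash
python3 -m handwheel '[{"dx":-1.8,"dy":-5.5,"dz":0,"wx":0,"wy":0,"wz":0,"claw":0},{"dx":-1.8,"dy":-5.5,"dz":0,"wx":0,"wy":0,"wz":0,"claw":0},{"dx":-1.8,"dy":-5.5,"dz":0,"wx":0,"wy":0,"wz":0,"claw":0},{"dx":-1.8,"dy":-5.5,"dz":0,"wx":0,"wy":0,"wz":0,"claw":0},{"dx":-1.8,"dy":-5.5,"dz":0,"wx":0,"wy":0,"wz":0,"claw":0},{"dx":0,"dy":0,"dz":0,"wx":0,"wy":0,"wz":0,"claw":0},{"dx":0,"dy":0,"dz":0,"wx":0,"wy":0,"wz":0,"claw":0}]'
python3 - <<'E'
from h import *
f=optics.grab_frame("wrist");cv2.imwrite("pics/w4.png",f["frame"])
for d in optics.masks_of("light_key","wrist"):
    x=cv2.moments(d["region"].astype(np.uint8));u=(x["m10"]/x["m00"],x["m01"]/x["m00"]);p=at(f,*u,.057);print(d["p"],d["rect"],u,p,totool(p))
print(totool([.498,-.241,.057]),proj(f,np.array([.498,-.241,.057])))
E
```

```text
clock: 5.98
position: [0.4975, -0.2408, 0.1499]
tool_rot: [3.141, -0.001, 2.873]
force: [0.1, -0.2, 0.4]
grip_width: -0.0
finger_force: 0.0
0.95 [118.8, 104.9, 37.6, 32.5] (139.15347018572825, 121.4613880742913) [ 0.40155092 -0.35944616  0.057     ] [  6.11 -14.05   9.3 ]
0.67 [311.9, 184.5, 28.5, 32.5] (325.5362694300518, 197.7603626943005) [ 0.49783958 -0.23797845  0.057     ] [0.03 0.21 9.31]
0.19 [414.4, 323.2, 5.2, 6.9] (414.85714285714283, 324.7857142857143) [ 0.6377401 -0.1902937  0.057    ] [-12.2    8.51   9.31]
[-0.07 -0.08  9.31] [322.02829675 198.88551742]
```

View pics/w4.png

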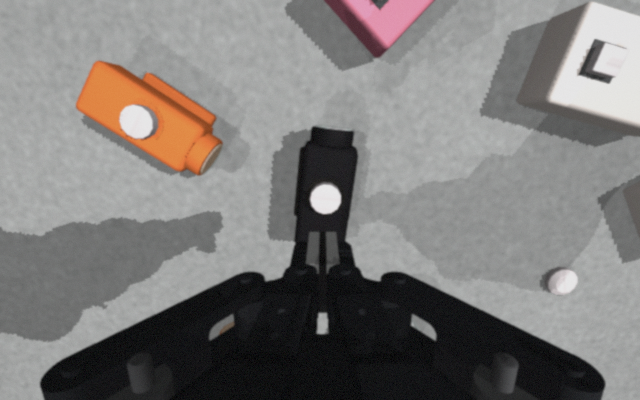

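The picture shows the black light's button at (326,198) px, within 2–3 mm of the TCP line. I'll press it.

```bash
python3 -m handwheel '[{"dx":0,"dy":0.1,"dz":4,"wx":0,"wy":0,"wz":0,"claw":0},{"dx":0,"dy":0,"dz":3,"wx":0,"wy":0,"wz":0,"claw":0},{"dx":0,"dy":0,"dz":1.3,"wx":0,"wy":0,"wz":0,"claw":0},{"dx":0,"dy":0,"dz":0.8,"wx":0,"wy":0,"wz":0,"claw":0},{"dx":0,"dy":0,"dz":0.4,"wx":0,"wy":0,"wz":0,"claw":0},{"dx":0,"dy":0,"dz":0.3,"wx":0,"wy":0,"wz":0,"claw":0},{"dx":0,"dy":0,"dz":0,"wx":0,"wy":0,"wz":0,"claw":0}]'
```

```text
clock: 6.95
position: [0.4976, -0.241, 0.0526]
tool_rot: [-3.142, 0.001, 2.872]
force: [-0.2, 0.8, -0.5]
grip_width: -0.0003
finger_force: 0.0
```

```bash
python3 -m handwheel '[{"dx":0,"dy":0,"dz":0.15,"wx":0,"wy":0,"wz":0,"claw":0},{"dx":0,"dy":0,"dz":0.1,"wx":0,"wy":0,"wz":0,"claw":0},{"dx":0,"dy":0,"dz":0,"wx":0,"wy":0,"wz":0,"claw":0}]'
```

```text
clock: 7.32
position: [0.4977, -0.2411, 0.0509]
tool_rot: [-3.142, 0.001, 2.871]
force: [-4.3, 3.0, 22.8]
grip_width: -0.0001
finger_force: 11.6
```

The button is bottomed, with 23 N at z = 50.9 mm. I'll raise the arm and go back over the plunger.

```bash
python3 -m handwheel '[{"dx":0,"dy":0,"dz":0,"wx":0,"wy":0,"wz":0,"claw":0},{"dx":0,"dy":0,"dz":-4,"wx":0,"wy":0,"wz":0,"claw":0},{"dx":0,"dy":0,"dz":-6,"wx":0,"wy":0,"wz":0,"claw":0},{"dx":2.2,"dy":5.6,"dz":0,"wx":0,"wy":0,"wz":0,"claw":0},{"dx":2.2,"dy":5.6,"dz":0,"wx":0,"wy":0,"wz":0,"claw":0},{"dx":2.2,"dy":5.6,"dz":0,"wx":0,"wy":0,"wz":0,"claw":0},{"dx":2.2,"dy":5.6,"dz":0,"wx":0,"wy":0,"wz":0,"claw":0},{"dx":0,"dy":5.4,"dz":0,"wx":0,"wy":0,"wz":0,"claw":0}]'
python3 -m handwheel '[{"dx":0,"dy":0,"dz":0,"wx":0,"wy":0,"wz":0,"claw":0},{"dx":0,"dy":0,"dz":0,"wx":0,"wy":0,"wz":0,"claw":0}]'
python3 - <<'E'
from h import *
f=optics.grab_frame("wrist");cv2.imwrite("pics/w5.png",f["frame"])
for d in optics.masks_of("start_key","wrist"):
    x=cv2.moments(d["region"].astype(np.uint8));u=(x["m10"]/x["m00"],x["m01"]/x["m00"]);p=at(f,*u,.058);print(d["p"],d["rect"],u,p,totool(p))
S=optics.grab_frame("side")
for n,s in(("light",S),):
  print([(d["p"],d["rect"]) for d in optics.masks_of(n,"side")])
E
```

```text
clock: 8.32
position: [0.4858, 0.0525, 0.1501]
tool_rot: [3.142, 0.0, 2.872]
force: [2.3, -0.9, -0.2]
grip_width: -0.0001
finger_force: 0.0
clock: 8.57
position: [0.4865, 0.0501, 0.1497]
tool_rot: [-3.141, -0.0, 2.872]
force: [-0.5, -0.0, 0.7]
grip_width: -0.0004
finger_force: 0.0
0.77 [35.5, 15.9, 57.1, 46.3] (64.20454545454545, 38.72055785123967) [ 0.32391028 -0.09522141  0.058     ] [ 11.79 -18.28   9.19]
0.75 [307.6, 175.2, 36.3, 38.7] (325.30565693430657, 195.92700729927006) [0.48506414 0.05306808 0.058     ] [0.24 0.32 9.18]
[(0.79, [410.6, 352.4, 83.2, 46.3]), (0.7, [224.1, 346.6, 76.4, 52.2]), (0.56, [285.6, 286.1, 71.2, 48.8])]
```

View pics/w5.png

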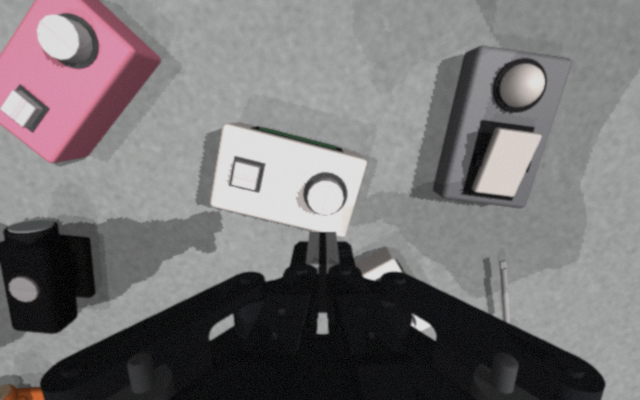

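The picture shows the plunger at (325,196) px, with the reset key well clear at (246,175) px. The light's button now sits flatter, the rocker is still on, and the offset is about 2–3 mm.

```bash
python3 -m handwheel '[{"dx":0.2,"dy":0.2,"dz":4,"wx":0,"wy":0,"wz":0,"claw":0},{"dx":0,"dy":0,"dz":3,"wx":0,"wy":0,"wz":0,"claw":0},{"dx":0,"dy":0,"dz":1.3,"wx":0,"wy":0,"wz":0,"claw":0},{"dx":0,"dy":0,"dz":0.7,"wx":0,"wy":0,"wz":0,"claw":0},{"dx":0,"dy":0,"dz":0.5,"wx":0,"wy":0,"wz":0,"claw":0},{"dx":0,"dy":0,"dz":0.4,"wx":0,"wy":0,"wz":0,"claw":0},{"dx":0,"dy":0,"dz":0.15,"wx":0,"wy":0,"wz":0,"claw":0},{"dx":0,"dy":0,"dz":0,"wx":0,"wy":0,"wz":0,"claw":0}]'
```

```text
clock: 9.78
position: [0.4857, 0.0529, 0.0508]
tool_rot: [3.141, 0.001, 2.871]
force: [-8.2, -3.0, 34.5]
grip_width: 0.0003
finger_force: 17.3
```

Bottomed at z = 50.8 mm with 34 N. I'll hold briefly and retreat.

```bash
python3 -m handwheel '[{"dx":0,"dy":0,"dz":0,"wx":0,"wy":0,"wz":0,"claw":0},{"dx":0,"dy":0,"dz":0,"wx":0,"wy":0,"wz":0,"claw":0},{"dx":0,"dy":0,"dz":-4,"wx":0,"wy":0,"wz":0,"claw":0},{"dx":0,"dy":0,"dz":-6,"wx":0,"wy":0,"wz":0,"claw":0},{"dx":0,"dy":0,"dz":-4,"wx":0,"wy":0,"wz":0,"claw":0},{"dx":0,"dy":0,"dz":0,"wx":0,"wy":0,"wz":0,"claw":0},{"dx":0,"dy":0,"dz":0,"wx":0,"wy":0,"wz":0,"claw":0}]'
python3 - <<'E'
from h import *
f=optics.grab_frame("wrist");cv2.imwrite("pics/w6.png",f["frame"])
E
```

```text
clock: 10.65
position: [0.4851, 0.0531, 0.1891]
tool_rot: [3.141, 0.0, 2.872]
force: [-0.1, -0.3, -0.4]
grip_width: 0.0001
finger_force: 0.0
```

View pics/w6.png

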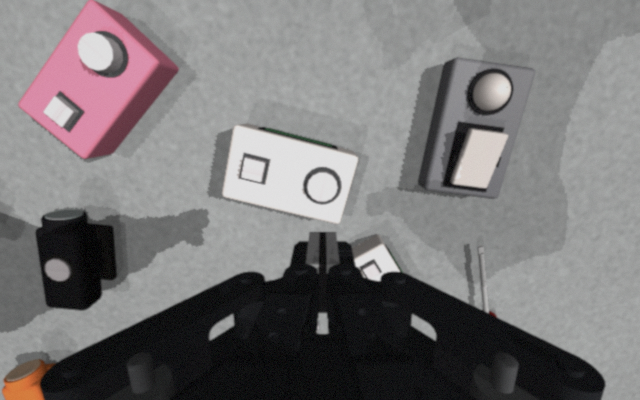

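The plunger at (322,186) px is in, with a much smaller shadow. The rocker is on, the light's button is in, and nothing has moved.

```bash
python3 -c "from workcell import job_done; print(job_done())"
```

```text
the job is handed in; nothing more can be done
None
```

I pressed the meter rocker, the light button and the timer start plunger down to their stops in that order, and the job is handed in; the last wrist picture showed all three down and nothing in view visibly moved, but no verdict came back.

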